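# Set out the sharpening stones

### The job

Set up the carver's sharpening place: take the stack of four sharpening stones apart and seat each stone in the wooden holder whose recess has its shape and size, lying flat on the recess floor, the same way up as it lies now. Set the stones down, do not drop them, and leave the two gouges lying where they are.

Things in the scene. Friction and masses are not known exactly. Their poses are not given: they have to be found in the camera images.
- bench_stone: Bench stone: the largest sharpening stone, a dark grey two-layer block 150 long x 60 wide x 24 mm high, 0.35 to 0.6 kg. Starts on the table, bottom of the stack. Origin: centre of its underside; z up; x along its length, y across its width (both ways round alike). At any of five places (four left/right, near/far, one middle), its length within 0.3 rad of world y.
- short_stone: Short stone: a beige-grey rectangular block 100 long x 50 wide x 22 mm high, about 0.24 kg. Starts flat on the bench stone, lengthwise with it within about 0.15 rad. Origin: centre of its underside; z up; x along its length, y across its width (both ways round alike).
- puck: Axe puck: a round grey disc-shaped stone, diameter 56 mm, 24 mm high, about 0.13 kg. Starts on the short stone. Origin: centre of its underside; z up along its axis.
- slip_stone: Slip stone: the smallest, a light grey bar 60 long x 20 wide x 18 mm high with rounded edges, about 0.05 kg. Starts flat on the puck, on top of the stack (its underside 70 mm above the table), turned up to 0.6 rad from the bench stone. Origin: centre of its underside; z up; x along its length, y across its width (both ways round alike).
- bench_holder: Holder of the bench stone. A fixed pale wooden board 10 mm high, 186 x 96 mm, with a rectangular recess 166 x 76 mm 4 mm deep in its top (dark floor, 6 mm above the table). Origin: centre of the board's underside on the table; z up; x along its length. At any of five places (four left/right, near/far, one middle), its length within 0.3 rad of world y.
- short_holder: Holder of the short stone. A fixed pale wooden board 10 mm high, 136 x 86 mm, with a rectangular recess 116 x 66 mm 4 mm deep in its top (dark floor, 6 mm above the table). Origin: centre of the board's underside on the table; z up; x along its length. At any of five places (four left/right, near/far, one middle), its length within 0.3 rad of world y.
- puck_holder: Holder of the axe puck. A fixed pale wooden board 10 mm high, 92 x 92 mm square, with a round recess of diameter 72 mm 4 mm deep in its top (dark floor, 6 mm above the table). Origin: centre of the board's underside on the table; z up. It may be at any of the same five places.
- slip_holder: Holder of the slip stone. A fixed pale wooden board 10 mm high, 96 x 56 mm, with a rectangular recess 76 x 36 mm 4 mm deep in its top (dark floor, 6 mm above the table). Origin: centre of the board's underside on the table; z up; x along its length. At any of five places (four left/right, near/far, one middle), its length within 0.3 rad of world y.
- gouge_left: Carving gouge with a wooden handle, lying loose along world x between the middle and left places; 203 mm long (handle from 110 mm behind its origin to the origin, blade to 93 mm ahead), 25 mm thick. Origin: where handle meets blade, on the table; x towards the blade's edge. To be left alone.
- gouge_right: The same kind of gouge, lying along world x between the middle and right places; same sizes and axes. To be left alone.
Things that resemble listed ones, but are neither listed nor needed, are in the scene too. Several things have the shape of the slip_stone; the one meant has the colours described above. What is shaped like the puck but yellow is not meant.

How it is judged:
By the outcome, as a careful person would: the job done as asked, in the order asked, and still so for the second after the job is handed in, with the robot touching nothing.
It also fails if it takes over 120 s, if anything falls off the work surface, if the arm or the gripper's body presses on something with over 40 N, if the wrist force passes 120 N, or if a joint passes its speed limit or range.

### The arm

A 7-joint arm with a two-finger parallel gripper is mounted at the origin on the work surface. World frame = base frame: x ahead of the robot, y to its left, z up, the work surface at z = 0. Lengths are in mm, angles in rad, forces in N, time in s.
With the tool pointing down it reaches from about 400 to 875 mm from the base axis. Payload 4.4 kg.
Tool frame: the origin (TCP) lies between the finger pads; the fingertips stand 22 mm ahead of it and the grasp point (between the pads) lies 3 mm ahead of it; z points along the fingers, y is the line along which they close (so a half turn about z gives the same grasp; the last joint's range is limited). The gripper opens to 85 mm and grips with 20 to 120 N. Pads are 22 mm wide; open, the fingers measure 114 mm over their backs; the gripper's body (76 mm by 85 mm) begins 54 mm behind the grasp point. The pads swing forward as they close: fully open they stand 13 mm farther back than shut.
Start: joints at [-1.257, 0.628, 0.038, 1.517, -0.027, 0.996, -0.02], TCP at [240.956, 603.703, 253.313] pointing down, gripper open.
Joint ranges: [-3.06, 3.06], [-0.37, 2.12], [-1.25, 1.32], [0.18, 2.47], [-1.1, 4.24], [0.23, 1.98], [-2.94, 2.94]. Speed limits (rad/s): [2.57, 2.57, 3.14, 3.14, 3.14, 3.14, 3.14].

### API

Orientations are given as [roll, pitch, yaw] about the fixed x, y, z axes, in that order (R = Rz(yaw) Ry(pitch) Rx(roll)).
In Python, from cell import ctrl gives the robot as it stands.
- The arm moves only by the tool step_arm, never from a script. Its argument "plan" is a list of rows, each an object of numbers: "dx", "dy", "dz": the shift along the tool's x, y, z scaled (see below); "ax", "ay", "az": the turn, a rotation vector about the tool's x, y, z scaled (see below); "gripper": the opening, from 0 (shut) to 1 (fully open). A call has 1 to 20 rows; each row shifts and turns the commanded pose from where the row before left it, along the tool's axes as they then stand; what a row does not reach is not made up. The controller multiplies each number of a shift by 0.3 m and each number of a turn by 90 degrees. A row lasts 1/8 s, in which the tool goes at most 62.5 mm and 10.7 degrees, less where a joint would pass 70% of its speed; a pose out of reach is approached as far as the arm can. A call with a number of a shift or a turn outside -1 to 1 is refused whole. A call with a gripper value outside its range is refused whole. The fingers move at their own pace and stop on an object; the grip force is fixed at half the most. Time passes only in rows, so rows that do not move let the fingers close. It gives the time, the measured TCP pose, the force, the opening and the grip force at its end, in the units of the state.
- ctrl.read_state(): the state, without advancing time (a new reading comes with each control period).
- ctrl.get_image(name): name is "side" or "top" or "wrist"; returns a dict with "color" (384x512x3 uint8, red, green, blue), "range_z" (384x512 float32, mm along the optical axis (not along the pixel's ray), 0 where there is no reading), "fx", "fy", "cx", "cy" (pixels), "T" (4x4, takes a point from camera to world coordinates); the wrist camera has in their place "T_tool_cam" (4x4, takes a point from camera to tool coordinates, whose origin is the TCP and whose axes are the flange's). Camera axes: x right, y down, z forward; pixel columns grow to the right and rows downward; lengths in mm; the calibration is good to about 2 mm. A picture is of the moment at which its call begins: read the wrist's pose just before it.
- ctrl.finish_job(): hands the job in; it is judged then, once.
The state is a dict: "clock": time; "qpos": joint angles; "qd": joint speeds; "tau": joint torques, N m; "eef_pos": TCP position; "tool_rot": TCP orientation; "force": force on the tool from outside, world axes, zero at the start; "torque": the same for the moment, N m; "width": finger opening in mm; "gripper_force": force on a finger pad.
Only numpy, scipy, OpenCV 4.12 (cv2) and the standard library are available. Lean on these libraries where they do the work, as an engineer would, in place of code of your own. Each camera call takes 0.05 s, during which the arm holds its last target. There are 200 camera calls.

## Working session

There is one attempt and no reset: what is moved stays moved. The work goes in short steps, Python scripts to look and compute and a tool call to move; the robot and the scene stay as the last step left them, time stands still between calls to the robot, and variables do not carry over. Pictures are saved under pics/ and viewed, at most 14 in all, crops included, and the job is handed in when it is done.

Besides the shell and the picture viewer there is one more tool, called after ">>>" as name(argument=value, ...), one argument or row to a line, values as JSON. step_arm: Moves the arm, as the interface text tells. Shifts and turns lie within -1 to 1; 1 stands for 0.3 m of shift or 90 degrees of turn. Its arguments: {"type":"object","properties":{"plan":{"type":"array"}},"required":["plan"]}

```bash
mkdir -p pics; ls; cat > h.py <<'E'
import numpy as np, cv2
from cell import ctrl
def grab(name,fn):
    s=ctrl.read_state(); im=ctrl.get_image(name)
    cv2.imwrite('pics/'+fn,cv2.cvtColor(im['color'],cv2.COLOR_RGB2BGR))
    im['s']=s; return im
E
python3 - <<'E'
from h import *
im=grab('top','top0.png');np.savez('top0.npz',**{k:v for k,v in im.items() if k!='s'})
print(im['T'],im['fx'],im['cx'],im['cy']);print(im['s'])
im=grab('side','side0.png');np.savez('side0.npz',**{k:v for k,v in im.items() if k!='s'})
print(im['T'],im['fx'])
E
```

```text
pics
[[ 9.42380456e-03 -9.94294847e-01  1.06249464e-01  4.61059736e+02]
 [-9.99953418e-01 -9.59214467e-03 -1.07345898e-03  1.92281114e+01]
 [ 2.08649496e-03 -1.06234398e-01 -9.94338926e-01  1.28160889e+03]
 [ 0.00000000e+00  0.00000000e+00  0.00000000e+00  1.00000000e+00]] 468.43016714893815 256.76350413641296 190.92567738336345
{'clock': 0.0, 'qpos': array([-1.25683355,  0.6293131 ,  0.03844723,  1.5183686 , -0.02699629,
        0.99629067, -0.0200261 ]), 'qd': array([ 1.87066659e-03, -1.19200956e-03,  8.70136793e-04, -8.41586667e-06,
       -2.42728290e-04,  2.55323103e-03, -1.45945769e-03]), 'tau': array([-6.89482258e-04, -5.63395894e+01,  1.22626573e+00, -1.93448335e+01,
        1.10533781e-02,  1.06269532e-02,  1.31328991e-05]), 'eef_pos': array([240.7168375 , 603.16141122, 252.41035474]), 'tool_rot': array([-3.13973130e+00,  2.91037847e-05,  2.76180155e+00]), 'force': array([-0.21565392,  0.79930005, -0.02292681]), 'torque': array([-0.00377934, -0.03302433, -0.02172838]), 'gripper_force': 0.0, 'width': 85.1785992752142}
[[ 7.96230276e-01 -3.96506958e-01  4.56945927e-01  1.36427864e+02]
 [-6.04821547e-01 -5.03677419e-01  6.16846784e-01 -5.87984907e+02]
 [-1.44306967e-02 -7.67522827e-01 -6.40859162e-01  6.78338734e+02]
 [ 0.00000000e+00  0.00000000e+00  0.00000000e+00  1.00000000e+00]] 458.89878502323
```

View pics/top0.png

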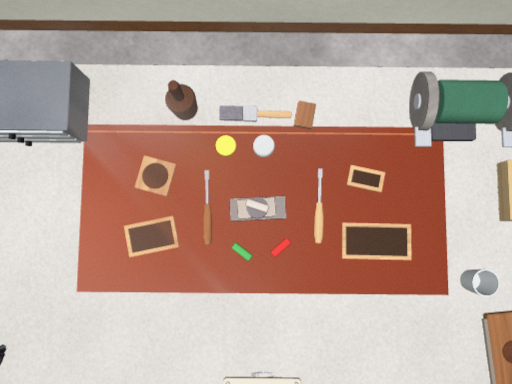

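View pics/side0.png

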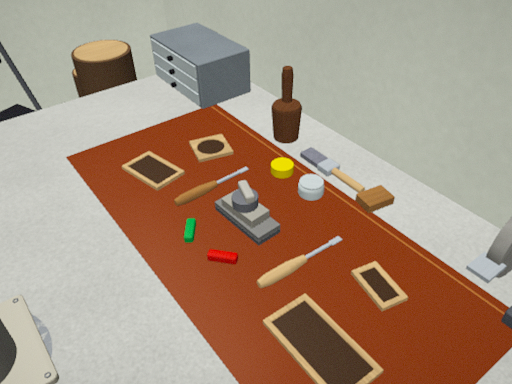

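The top view shows the stack at (258,208), with the puck holder at (155,176), the short holder at (152,236), the slip holder at (366,178) and the bench holder at (376,241). The side view agrees. The gouges lie at about x = 207 and x = 319, and the decoys are the red and green bars and the yellow and pale discs.

```bash
cat >> h.py <<'E'
def ray(im,T,px,z):
    px=np.atleast_2d(px).astype(float)
    d=np.c_[(px[:,0]-im['cx'])/im['fx'],(px[:,1]-im['cy'])/im['fy'],np.ones(len(px))]@T[:3,:3].T
    return T[:3,3]+d*((z-T[2,3])/d[:,2])[:,None]
def cloud(im,T):
    v,u=np.mgrid[0:384,0:512]; Z=im['range_z']
    P=np.stack([(u-im['cx'])/im['fx']*Z,(v-im['cy'])/im['fy']*Z,Z],-1)@T[:3,:3].T+T[:3,3]
    P[Z<=0]=np.nan; return P
def rect(xy):
    (c,(w,h),a)=cv2.minAreaRect(np.asarray(xy,np.float32)[:,:2]); a=np.radians(a)
    if w<h: w,h,a=h,w,a+np.pi/2
    return np.round([*c,w,h],1), round((a+0)%np.pi,3)   # yaw of long axis
def Twrist(im):
    from scipy.spatial.transform import Rotation as R
    T=np.eye(4); s=im['s']; T[:3,:3]=R.from_euler('xyz',s['tool_rot']).as_matrix(); T[:3,3]=s['eef_pos']
    return T@im['T_tool_cam']
E
python3 - <<'E'
from h import *
im=dict(np.load('top0.npz'));T=im['T'];P=cloud(im,T)
hsv=cv2.cvtColor(im['color'],cv2.COLOR_RGB2HSV)
for n,(u,v) in dict(puckh=(155,176),shorth=(152,236),sliph=(366,178),benchh=(376,241)).items():
    print(n,im['color'][v,u],P[v,u].round(), 'hsv',hsv[v,u])
# dark recess floors and boards
dark=(hsv[...,2]<80)&(hsv[...,0]<30)
sub=np.zeros((384,512),bool);sub[150:275,100:430]=1
red=(hsv[...,1]>200)&(im['color'][...,0]<140)&(im['color'][...,1]<50)
m=((~red)&sub).astype(np.uint8)
for c in cv2.findContours(m,cv2.RETR_EXTERNAL,cv2.CHAIN_APPROX_NONE)[0]:
    if cv2.contourArea(c)<60: continue
    print('obj',c.reshape(-1,2).mean(0).round(), *rect(ray(im,T,c.reshape(-1,2),10)))
for n,lo,hi,z in (('bench',19,29,24),('short',40,51,46),('puck',64,75,70),('slip',80,95,88)):
    mm=(P[...,2]>lo)&(P[...,2]<hi)&sub; mm[:,:225]=0;mm[:,290:]=0;mm[:195]=0;mm[:225:,]&=True
    p=P[mm]; print(n,mm.sum(),p.mean(0).round(1),*rect(p))
print(np.nanmedian(P[255:285,100:400,2]))
E
```

```text
puckh [120  86  70] [636. 298.   6.] hsv [ 10 106 120]
shorth [114  86  71] [472. 301.   2.] hsv [ 10  96 114]
sliph [85 64 51] [ 636. -282.    8.] hsv [ 11 102  85]
benchh [81 58 46] [ 464. -306.    6.] hsv [ 10 110  81]Traceback (most recent call last):
  File "<stdin>", line 13, in <module>
  File "h.py", line 16, in rect
    (c,(w,h),a)=cv2.minAreaRect(np.asarray(xy,np.float32)[:,:2]); a=np.radians(a)
                ~~~~~~~~~~~~~~~^^^^^^^^^^^^^^^^^^^^^^^^^^^^^^^^^
cv2.error: OpenCV(4.12.0) /io/opencv/modules/imgproc/src/convhull.cpp:143: error: (-215:Assertion failed) total >= 0 && (depth == CV_32F || depth == CV_32S) in function 'convexHull'
```

```bash
sed -i 's/np.asarray(xy,np.float32)\[:,:2\]/np.ascontiguousarray(np.asarray(xy)[:,:2],dtype=np.float32)/' h.py
python3 - <<'E'
from h import *
im=dict(np.load('top0.npz'));T=im['T'];P=cloud(im,T)
hsv=cv2.cvtColor(im['color'],cv2.COLOR_RGB2HSV)
sub=np.zeros((384,512),bool);sub[150:275,100:430]=1
red=(hsv[...,1]>200)&(im['color'][...,0]<140)&(im['color'][...,1]<50)
m=((~red)&sub).astype(np.uint8)
for c in cv2.findContours(m,cv2.RETR_EXTERNAL,cv2.CHAIN_APPROX_NONE)[0]:
    if cv2.contourArea(c)<60: continue
    print('obj',c.reshape(-1,2).mean(0).round(), *rect(ray(im,T,c.reshape(-1,2),10)))
for n,lo,hi,z in (('bench',19,29,24),('short',40,51,46),('puck',64,75,70),('slip',80,95,88)):
    mm=(P[...,2]>lo)&(P[...,2]<hi)&sub; mm[:,:225]=0;mm[:,290:]=0;mm[:195]=0
    p=P[mm]; print(n,mm.sum(),p.mean(0).round(1),*rect(p))
print(np.nanmedian(P[255:285,100:400,2]))
im=grab('wrist','w0.png');print(im['T_tool_cam'],im['fx'])
E
```

```text
obj [264. 212.] [541.8  -4.4 906.7 337.5] 1.581
bench 571 [531.8  10.   23.4] [499.   10.5 165.8 153. ] 0.085
short 342 [548.6  20.8  45.5] [549.8  19.8  99.5  50.3] 1.661
puck 192 [544.8  19.1  69.7] [548.9  19.5  52.4  51.9] 0.007
slip 176 [553.2  18.1  87. ] [553.3  18.2  59.3  19.6] 1.265
0.5474563350438757
[[ 1.26416939e-03 -9.54726945e-01 -2.97480862e-01  7.55365362e+01]
 [ 9.99999040e-01  1.03816412e-03  9.17722638e-04  3.33980012e-01]
 [-5.67340574e-04 -2.97481736e-01  9.54727340e-01 -1.20026155e+02]
 [ 0.00000000e+00  0.00000000e+00  0.00000000e+00  1.00000000e+00]] 283.83604850184
```

```bash
python3 - <<'E'
from h import *
im=dict(np.load('top0.npz'));T=im['T'];P=cloud(im,T)
print(im['color'][270,200],im['color'][200,100],im['color'][160,400])
m0=(im['color'][...,1]>48)
for n,(u,v,r,q) in dict(puckh=(155,176,27,27),shorth=(152,236,34,27),sliph=(366,178,27,20),benchh=(376,241,44,26)).items():
    m=np.zeros((384,512),np.uint8); m[v-q:v+q,u-r:u+r]=m0[v-q:v+q,u-r:u+r]
    c=max(cv2.findContours(m,cv2.RETR_EXTERNAL,cv2.CHAIN_APPROX_NONE)[0],key=cv2.contourArea).reshape(-1,2)
    print(n,*rect(ray(im,T,c,10)))
mm=(P[...,2]>15)&(P[...,2]<29);mm[:,:225]=0;mm[:,290:]=0;mm[:190]=0;mm[226:]=0
print('bench',*rect(P[mm]),P[mm].mean(0))
E
```

```text
[174  99  79] [184  99  76] [152  68  48]
puckh [637.1 298.7 149.  145.9] 0.027
shorth [473.5 301.6 184.3 142.6] 1.58
sliph [ 637.1 -280.   148.   107.8] 1.58
benchh [ 465.8 -304.8  238.8  137. ] 1.58
bench [550.4  16.2 149.7  60. ] 1.628 [548.22061097  11.33193671  23.68681662]
```

```bash
python3 - <<'E'
from h import *
im=dict(np.load('top0.npz'));T=im['T']
im['color']=cv2.cvtColor(cv2.imread('pics/top0.png'),cv2.COLOR_BGR2RGB)
print(im['color'][270,200],im['color'][160,400],im['color'][225,345:355].tolist())
m0=(im['color'][...,1]>70)
for n,(u,v,r,q) in dict(puckh=(155,176,27,27),shorth=(152,236,34,27),sliph=(366,178,27,20),benchh=(376,241,44,26)).items():
    m=np.zeros((384,512),np.uint8); m[v-q:v+q,u-r:u+r]=m0[v-q:v+q,u-r:u+r]
    c=max(cv2.findContours(m,cv2.RETR_EXTERNAL,cv2.CHAIN_APPROX_NONE)[0],key=cv2.contourArea).reshape(-1,2)
    print(n,*rect(ray(im,T,c,10)))
E
```

```text
[174  99  79] [152  68  48] [[235, 195, 146], [234, 192, 143], [233, 193, 143], [233, 191, 142], [232, 190, 140], [233, 191, 142], [231, 190, 142], [232, 192, 143], [231, 190, 141], [231, 189, 141]]
puckh [637.1 298.7 149.  145.9] 0.027
shorth [473.5 301.6 184.3 142.6] 1.58
sliph [ 637.1 -279.9  147.7  107.8] 1.58
benchh [ 465.8 -304.8  238.7  137. ] 1.58
```

```bash
python3 - <<'E'
from h import *
im=dict(np.load('top0.npz'));T=im['T']
m0=(im['color'][...,1]>130)
for n,(u,v,r,q) in dict(puckh=(155,176,27,27),shorth=(152,236,34,27),sliph=(366,178,27,20),benchh=(376,241,44,26)).items():
    m=np.zeros((384,512),np.uint8); m[v-q:v+q,u-r:u+r]=m0[v-q:v+q,u-r:u+r]
    cs,h=cv2.findContours(m,cv2.RETR_CCOMP,cv2.CHAIN_APPROX_NONE)
    for i,c in enumerate(cs):
        if cv2.contourArea(c)>80: print(n,h[0,i,3],*rect(ray(im,T,c.reshape(-1,2),10)))
E
```

```text
puckh -1 [637.6 297.8  93.7  92.9] 2.883
puckh 0 [636.9 296.9  72.9  71.2] 0.804
shorth -1 [471.7 303.  137.4  87.6] 1.785
shorth 0 [472.  302.2 120.2  70.3] 1.784
sliph -1 [ 635.3 -280.4   97.2   57.9] 1.365
sliph 0 [ 635.3 -279.9   80.3   40.1] 1.359
benchh -1 [ 464.7 -306.6  186.3   97.4] 1.558
benchh 0 [ 464.9 -305.7  168.    81. ] 1.56
```

The measured rectangle sizes all match the listed ones to within a few mm. Next I move above the stack.

>>> step_arm(
  plan=[
    {"az": 0.105},
    {"az": 0.105},
    {"az": 0.105},
    {"az": 0.105},
    {"az": 0.105},
    {"az": 0.105},
    {"az": 0.105},
    {"az": 0.105},
    {"az": 0.105},
    {"dx": -0.142,"dy": 0.142},
    {"dx": -0.142,"dy": 0.142},
    {"dx": -0.142,"dy": 0.142},
    {"dx": -0.142,"dy": 0.142},
    {"dx": -0.142,"dy": 0.142},
    {"dx": -0.142,"dy": 0.142},
    {"dx": -0.142,"dy": 0.142},
    {"dx": -0.142,"dy": 0.142},
    {"dx": -0.142,"dy": 0.142},
    {"dx": -0.142,"dy": 0.142},
    {"dx": -0.142,"dy": 0.142},
  ],
)

```text
invalid input
```

```bash
cat >> h.py <<'E'
def go(x,y,z,yaw=None):
    "total tool-axis shift/turn units from the present measured pose to a TCP target"
    from scipy.spatial.transform import Rotation as R
    s=ctrl.read_state(); Rm=R.from_euler('xyz',s['tool_rot'])
    d=Rm.inv().apply(np.array([x,y,z])-s['eef_pos'])/300
    t=np.zeros(3) if yaw is None else (Rm.inv()*R.from_euler('xyz',[np.pi,0,yaw])).as_rotvec()/(np.pi/2)
    print('at',s['eef_pos'].round(1),'yaw',round(s['tool_rot'][2],3),'t',s['clock'],'w',round(s['width'],1),'shift',d.round(4),'turn',t.round(4))
E
python3 - <<'E'
from h import *
im=grab('wrist','w1.png');T=Twrist(im);P=cloud(im,T)
for n,lo,hi in (('bench',19,29),('short',41,51),('puck',65,75),('slip',82,94)):
    mm=((P[...,2]>lo)&(P[...,2]<hi)&(abs(P[...,0]-550)<60)&(abs(P[...,1]-18)<110))
    m=mm.astype(np.uint8);k,l,st,_=cv2.connectedComponentsWithStats(m);i=1+np.argmax(st[1:,4])
    p=P[l==i];print(n,len(p),np.median(p[:,2]),*rect(p))
go(553.3,18.2,82,1.265); print(ctrl.read_state()['qpos'].round(2))
E
```

```text
Traceback (most recent call last):
ValueError: attempt to get argmax of an empty sequence
```

View pics/w1.png

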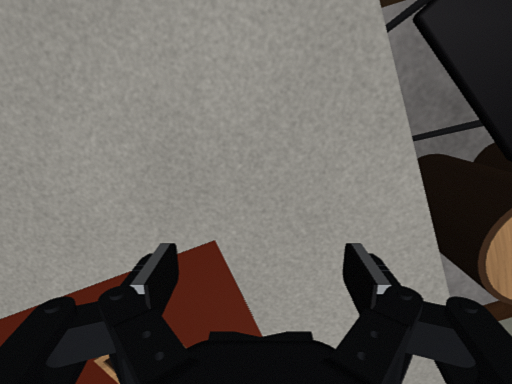

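The arm hasn't moved; the wrist view shows only the bench corner at (215,240). The rows probably need every field, so I'll start with the turn.

>>> step_arm(
  plan=[
    {"dx": 0,"dy": 0,"dz": 0,"ax": 0,"ay": 0,"az": 0.105,"gripper": 1},
    {"dx": 0,"dy": 0,"dz": 0,"ax": 0,"ay": 0,"az": 0.105,"gripper": 1},
    {"dx": 0,"dy": 0,"dz": 0,"ax": 0,"ay": 0,"az": 0.105,"gripper": 1},
    {"dx": 0,"dy": 0,"dz": 0,"ax": 0,"ay": 0,"az": 0.105,"gripper": 1},
    {"dx": 0,"dy": 0,"dz": 0,"ax": 0,"ay": 0,"az": 0.105,"gripper": 1},
    {"dx": 0,"dy": 0,"dz": 0,"ax": 0,"ay": 0,"az": 0.105,"gripper": 1},
    {"dx": 0,"dy": 0,"dz": 0,"ax": 0,"ay": 0,"az": 0.105,"gripper": 1},
    {"dx": 0,"dy": 0,"dz": 0,"ax": 0,"ay": 0,"az": 0.105,"gripper": 1},
    {"dx": 0,"dy": 0,"dz": 0,"ax": 0,"ay": 0,"az": 0.105,"gripper": 1},
    {"dx": -0.142,"dy": 0.142,"dz": 0,"ax": 0,"ay": 0,"az": 0,"gripper": 1},
    {"dx": -0.142,"dy": 0.142,"dz": 0,"ax": 0,"ay": 0,"az": 0,"gripper": 1},
    {"dx": -0.142,"dy": 0.142,"dz": 0,"ax": 0,"ay": 0,"az": 0,"gripper": 1},
    {"dx": -0.142,"dy": 0.142,"dz": 0,"ax": 0,"ay": 0,"az": 0,"gripper": 1},
    {"dx": -0.142,"dy": 0.142,"dz": 0,"ax": 0,"ay": 0,"az": 0,"gripper": 1},
    {"dx": -0.142,"dy": 0.142,"dz": 0,"ax": 0,"ay": 0,"az": 0,"gripper": 1},
    {"dx": -0.142,"dy": 0.142,"dz": 0,"ax": 0,"ay": 0,"az": 0,"gripper": 1},
    {"dx": -0.142,"dy": 0.142,"dz": 0,"ax": 0,"ay": 0,"az": 0,"gripper": 1},
    {"dx": -0.142,"dy": 0.142,"dz": 0,"ax": 0,"ay": 0,"az": 0,"gripper": 1},
    {"dx": -0.142,"dy": 0.142,"dz": 0,"ax": 0,"ay": 0,"az": 0,"gripper": 1},
    {"dx": -0.142,"dy": 0.142,"dz": 0,"ax": 0,"ay": 0,"az": 0,"gripper": 1},
  ],
)

```text
clock: 2.7
eef_pos: [554.7, 18.1, 253.3]
tool_rot: [-3.142, -0.0, 1.278]
force: [0.7, 0.7, -0.2]
width: 85.0
gripper_force: 0.0
```

```bash
cat > stk.py <<'E'
from h import *
import sys
im=grab('wrist',sys.argv[1]);T=Twrist(im);P=cloud(im,T)
for n,lo,hi in (('bench',19,29),('short',41,51),('puck',65,75),('slip',82,94)):
    mm=((P[...,2]>lo)&(P[...,2]<hi)&(abs(P[...,0]-550)<60)&(abs(P[...,1]-18)<110))
    k,l,st,_=cv2.connectedComponentsWithStats(mm.astype(np.uint8))
    if k<2: continue
    p=P[l==1+np.argmax(st[1:,4])];print(n,len(p),np.median(p[:,2]),*rect(p))
E
python3 stk.py w2.png; python3 -c "
from h import *
go(553.3,18.2,82,1.265); print(ctrl.read_state()['qpos'].round(2))"
```

```text
bench 1970 23.35095918561896 [548.2  15.1 149.7  60.3] 1.631
short 1108 45.328154212512004 [545.1  47.8  50.   41.4] 0.088
puck 655 69.3271890728148 [531.9  23.6  56.   21.2] 1.223
slip 1025 86.96106128873788 [552.   17.4  58.6  19.7] 1.267
at [558.4   7.2 254.2] yaw 1.267 t 2.75 w 85.4 shift [ 0.0331 -0.0318  0.5734] turn [0.0052 0.0037 0.0012]
[-0.37  0.53  0.46  1.79 -0.29  0.88 -0.08]
```

View pics/w2.png

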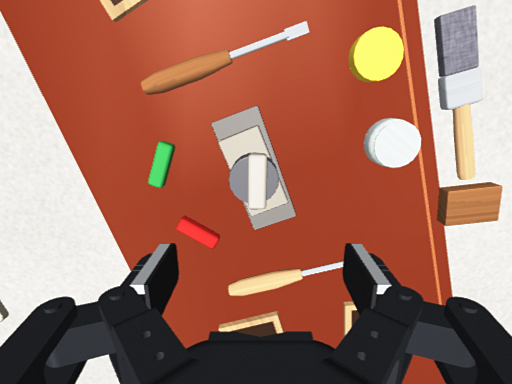

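The stack is upright: slip at (257,180) on the puck, the short stone and the bench stone under it. I'll settle the arm, and measure where the open fingertips stand in tool z.

>>> step_arm(
  plan=[
    {"dx": 0,"dy": 0,"dz": 0.14,"ax": 0,"ay": 0,"az": 0,"gripper": 1},
    {"dx": 0,"dy": 0,"dz": 0.14,"ax": 0,"ay": 0,"az": 0,"gripper": 1},
    {"dx": 0,"dy": 0,"dz": 0,"ax": 0,"ay": 0,"az": 0,"gripper": 0.5},
    {"dx": 0,"dy": 0,"dz": 0,"ax": 0,"ay": 0,"az": 0,"gripper": 0.5},
    {"dx": 0,"dy": 0,"dz": 0,"ax": 0,"ay": 0,"az": 0,"gripper": 0.5},
    {"dx": 0,"dy": 0,"dz": 0,"ax": 0,"ay": 0,"az": 0,"gripper": 0.5},
  ],
)

```text
clock: 3.5
eef_pos: [554.8, 19.8, 170.6]
tool_rot: [3.139, -0.001, 1.278]
force: [0.6, 0.6, -0.1]
width: 43.2
gripper_force: 0.0
```

```bash
python3 stk.py w3.png; python3 - <<'E'
from h import *
im=grab('wrist','w3.png');P=cloud(im,im['T_tool_cam'])
m=(P[...,2]<60)&(abs(P[...,1])<60)&(abs(P[...,0])<20)
for s in(-1,1):
    p=P[m&(np.sign(P[...,1])==s)]
    if len(p): print(s,len(p),np.percentile(p[:,2],[50,90,99,100]).round(1),'inner y',np.abs(p[p[:,2]>0][:,1]).min() if (p[:,2]>0).any() else None)
go(552.5,17.8,97,1.265)
E
```

```text
bench 2970 23.351152371520186 [548.2  14.9 150.1  60.2] 1.629
short 1929 45.353349366173234 [545.1  47.4  50.3  42.2] 0.088
puck 1135 69.33449922066166 [531.1  22.   53.5  20.5] 1.246
slip 1812 87.03672601881041 [551.9  17.4  59.   19.5] 1.263
-1 18168 [-51.8 -23.9  11.1  21.2] inner y 20.340939117734862
1 18106 [-51.7 -23.9  11.3  21.1] inner y 21.854910427469346
at [554.4  19.7 170.1] yaw 1.278 t 3.6 w 42.6 shift [-0.0082 -0.0045  0.2437] turn [ 0.0008 -0.0004  0.008 ]
```

>>> step_arm(
  plan=[
    {"dx": -0.009,"dy": -0.005,"dz": 0.13,"ax": 0,"ay": 0,"az": 0.008,"gripper": 0.5},
    {"dx": 0,"dy": 0,"dz": 0.12,"ax": 0,"ay": 0,"az": 0,"gripper": 0.5},
    {"dx": 0,"dy": 0,"dz": 0,"ax": 0,"ay": 0,"az": 0,"gripper": 0.5},
    {"dx": 0,"dy": 0,"dz": 0,"ax": 0,"ay": 0,"az": 0,"gripper": 0},
    {"dx": 0,"dy": 0,"dz": 0,"ax": 0,"ay": 0,"az": 0,"gripper": 0},
    {"dx": 0,"dy": 0,"dz": 0,"ax": 0,"ay": 0,"az": 0,"gripper": 0},
    {"dx": 0,"dy": 0,"dz": 0,"ax": 0,"ay": 0,"az": 0,"gripper": 0},
  ],
)

```text
clock: 4.47
eef_pos: [552.6, 17.4, 95.7]
tool_rot: [3.14, -0.001, 1.265]
force: [0.0, -0.2, 6.9]
width: 18.6
gripper_force: 59.4
```

The upward force suggests the fingertips touch the puck, and gripping this deep they would also hit the holder rim. I'll re-grip about 6 mm higher, then lift.

>>> step_arm(
  plan=[
    {"dx": 0,"dy": 0,"dz": 0,"ax": 0,"ay": 0,"az": 0,"gripper": 0.4},
    {"dx": 0,"dy": 0,"dz": 0,"ax": 0,"ay": 0,"az": 0,"gripper": 0.4},
    {"dx": 0,"dy": 0,"dz": -0.02,"ax": 0,"ay": 0,"az": 0,"gripper": 0.4},
    {"dx": 0,"dy": 0,"dz": 0,"ax": 0,"ay": 0,"az": 0,"gripper": 0},
    {"dx": 0,"dy": 0,"dz": 0,"ax": 0,"ay": 0,"az": 0,"gripper": 0},
    {"dx": 0,"dy": 0,"dz": 0,"ax": 0,"ay": 0,"az": 0,"gripper": 0},
    {"dx": 0,"dy": 0,"dz": 0,"ax": 0,"ay": 0,"az": 0,"gripper": 0},
  ],
)

```text
clock: 5.35
eef_pos: [552.3, 17.4, 101.1]
tool_rot: [3.14, -0.001, 1.265]
force: [-0.7, 1.0, 6.6]
width: 18.1
gripper_force: 58.9
```

>>> step_arm(
  plan=[
    {"dx": 0,"dy": 0,"dz": -0.03,"ax": 0,"ay": 0,"az": 0,"gripper": 0},
    {"dx": 0,"dy": 0,"dz": -0.1,"ax": 0,"ay": 0,"az": 0,"gripper": 0},
    {"dx": 0,"dy": 0,"dz": 0,"ax": 0,"ay": 0,"az": 0,"gripper": 0},
  ],
)

```text
clock: 5.72
eef_pos: [553.3, 17.3, 141.3]
tool_rot: [3.138, -0.001, 1.265]
force: [0.2, -0.5, -0.5]
width: 18.4
gripper_force: 58.8
```

```bash
python3 - <<'E'
from h import *
im=grab('wrist','w4.png');T=Twrist(im);P=cloud(im,T)
for n,lo,hi in (('bench',19,29),('short',41,51),('puck',65,75)):
    mm=((P[...,2]>lo)&(P[...,2]<hi)&(abs(P[...,0]-550)<60)&(abs(P[...,1]-18)<110))
    p=P[mm]; 
    if len(p): print(n,len(p),np.median(p[:,2]),*rect(p))
Q=cloud(im,im['T_tool_cam'])
m=(abs(Q[...,1])<9)&(abs(Q[...,0])<38)&(Q[...,2]>0)&(Q[...,2]<40)
p=Q[m];print(len(p),np.percentile(p[:,2],[2,50,98]),p[:,0].min(),p[:,0].max())
go(635.3,-280.2,120,1.362)
E
```

```text
bench 2755 23.377965311203553 [548.4  15.1 149.7  59.7] 1.63
short 2647 45.31066583691771 [549.1  20.   98.9  50.8] 1.701
puck 2000 69.2695598240941 [548.2  23.1  55.4  42.9] 3.004
3571 [10.11411934 14.04541297 23.34788275] -30.416591639959705 29.972334857830354
at [552.4  17.5 140.2] yaw 1.265 t 5.775 w 18.0 shift [-0.8632  0.5622  0.0678] turn [ 0.0012 -0.0004 -0.0617]
```

View pics/w4.png

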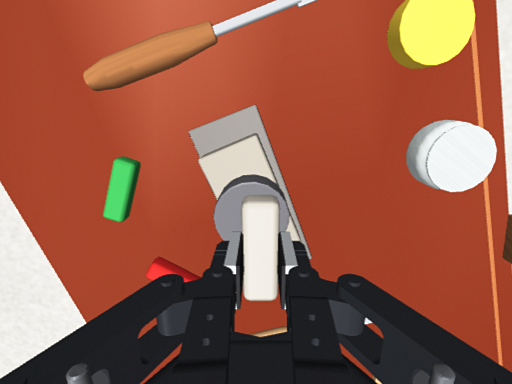

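The slip stone is held level at (262,250) and the puck sits still beneath it at (250,205). Next I carry it to the slip holder.

>>> step_arm(
  plan=[
    {"dx": -0.06,"dy": 0.04,"dz": 0,"ax": 0,"ay": 0,"az": 0,"gripper": 0},
    {"dx": -0.124,"dy": 0.081,"dz": 0,"ax": 0,"ay": 0,"az": 0,"gripper": 0},
    {"dx": -0.124,"dy": 0.081,"dz": 0,"ax": 0,"ay": 0,"az": 0,"gripper": 0},
    {"dx": -0.124,"dy": 0.081,"dz": 0,"ax": 0,"ay": 0,"az": 0,"gripper": 0},
    {"dx": -0.124,"dy": 0.081,"dz": 0,"ax": 0,"ay": 0,"az": 0,"gripper": 0},
    {"dx": -0.124,"dy": 0.081,"dz": 0,"ax": 0,"ay": 0,"az": 0,"gripper": 0},
    {"dx": -0.124,"dy": 0.081,"dz": 0.02,"ax": 0,"ay": 0,"az": 0,"gripper": 0},
    {"dx": -0.06,"dy": 0.036,"dz": 0.05,"ax": 0,"ay": 0,"az": 0,"gripper": 0},
    {"dx": 0,"dy": 0,"dz": 0,"ax": 0,"ay": 0,"az": -0.062,"gripper": 0},
    {"dx": 0,"dy": 0,"dz": 0,"ax": 0,"ay": 0,"az": 0,"gripper": 0},
    {"dx": 0,"dy": 0,"dz": 0,"ax": 0,"ay": 0,"az": 0,"gripper": 0},
  ],
)

```text
clock: 7.15
eef_pos: [634.4, -279.0, 117.6]
tool_rot: [-3.14, -0.001, 1.362]
force: [1.2, 0.6, -1.0]
width: 17.7
gripper_force: 58.8
```

```bash
cat > hold.py <<'E'
# wrist look at a holder near (x,y): pale frame, rect on z=10
from h import *
import sys
fn,x,y,L=sys.argv[1],*map(float,sys.argv[2:5])
im=grab('wrist',fn);T=Twrist(im);P=cloud(im,T);c=im['color'].astype(int)
m=(c[...,1]>130)&(c[...,0]-c[...,2]>50)&(np.hypot(P[...,0]-x,P[...,1]-y)<L)&(P[...,2]<20)
p=P[m];print(len(p),np.median(p[:,2]),*rect(p))
E
python3 hold.py w5.png 635.3 -280.2 65; python3 -c "
from h import *
go(635.3,-280.2,37.5,1.362)"
```

```text
2849 9.29339772445229 [ 634.7 -277.    87.9   59.1] 1.365
at [ 634.5 -279.2  117.9] yaw 1.362 t 7.2 w 17.9 shift [-0.0028  0.0034  0.2681] turn [-0.0004 -0.0005  0.0001]
```

View pics/w5.png

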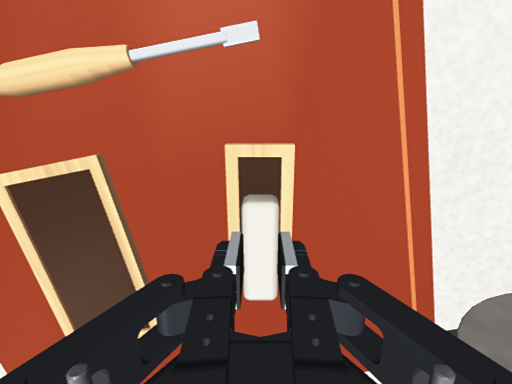

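The slip stone lines up with its recess (frame 225–295, stone centre 262). I'll lower it now.

>>> step_arm(
  plan=[
    {"dx": 0,"dy": 0.002,"dz": 0.1,"ax": 0,"ay": 0,"az": 0,"gripper": 0},
    {"dx": 0,"dy": 0,"dz": 0.1,"ax": 0,"ay": 0,"az": 0,"gripper": 0},
    {"dx": 0,"dy": 0,"dz": 0.045,"ax": 0,"ay": 0,"az": 0,"gripper": 0},
    {"dx": 0,"dy": 0,"dz": 0.01,"ax": 0,"ay": 0,"az": 0,"gripper": 0},
    {"dx": 0,"dy": 0,"dz": 0.007,"ax": 0,"ay": 0,"az": 0,"gripper": 0},
    {"dx": 0,"dy": 0,"dz": 0.006,"ax": 0,"ay": 0,"az": 0,"gripper": 0},
    {"dx": 0,"dy": 0,"dz": 0,"ax": 0,"ay": 0,"az": 0,"gripper": 0},
  ],
)

```text
clock: 8.07
eef_pos: [635.4, -280.8, 38.5]
tool_rot: [3.141, 0.0, 1.362]
force: [0.2, -0.2, -0.5]
width: 18.2
gripper_force: 58.8
```

>>> step_arm(
  plan=[
    {"dx": 0,"dy": 0,"dz": 0.004,"ax": 0,"ay": 0,"az": 0,"gripper": 0},
    {"dx": 0,"dy": 0,"dz": 0,"ax": 0,"ay": 0,"az": 0,"gripper": 0},
  ],
)

```text
clock: 8.32
eef_pos: [635.4, -280.8, 37.2]
tool_rot: [3.141, 0.0, 1.362]
force: [0.3, 0.1, 1.6]
width: 18.1
gripper_force: 59.2
```

>>> step_arm(
  plan=[
    {"dx": 0,"dy": 0,"dz": 0,"ax": 0,"ay": 0,"az": 0,"gripper": 0.35},
    {"dx": 0,"dy": 0,"dz": 0,"ax": 0,"ay": 0,"az": 0,"gripper": 0.35},
    {"dx": 0,"dy": 0,"dz": -0.05,"ax": 0,"ay": 0,"az": 0,"gripper": 0.35},
    {"dx": 0,"dy": 0,"dz": -0.15,"ax": 0,"ay": 0,"az": 0,"gripper": 0.5},
    {"dx": 0,"dy": 0,"dz": -0.18,"ax": 0,"ay": 0,"az": 0,"gripper": 1},
    {"dx": 0.154,"dy": -0.082,"dz": 0,"ax": 0,"ay": 0,"az": 0,"gripper": 1},
    {"dx": 0.154,"dy": -0.082,"dz": 0,"ax": 0,"ay": 0,"az": 0,"gripper": 1},
    {"dx": 0.154,"dy": -0.082,"dz": 0,"ax": 0,"ay": 0,"az": 0,"gripper": 1},
    {"dx": 0.154,"dy": -0.082,"dz": 0,"ax": 0,"ay": 0,"az": 0,"gripper": 1},
    {"dx": 0.154,"dy": -0.082,"dz": 0,"ax": 0,"ay": 0,"az": 0,"gripper": 1},
    {"dx": 0.151,"dy": -0.08,"dz": 0,"ax": 0,"ay": 0,"az": 0,"gripper": 1},
    {"dx": 0,"dy": 0,"dz": 0,"ax": 0,"ay": 0,"az": 0,"gripper": 1},
    {"dx": 0,"dy": 0,"dz": 0,"ax": 0,"ay": 0,"az": 0,"gripper": 1},
  ],
)

```text
clock: 9.95
eef_pos: [549.1, 19.7, 151.6]
tool_rot: [3.14, 0.0, 1.362]
force: [0.0, -0.5, -0.1]
width: 85.6
gripper_force: 0.0
```

```bash
python3 stk.py w6.png; python3 - <<'E'
from h import *
im=grab('top','top1.png');T=im['T'];P=cloud(im,T)
m=(P[...,2]>19)&(P[...,2]<30)&(np.hypot(P[...,0]-635,P[...,1]+280)<60); p=P[m]
print('slip now',len(p),np.median(p[:,2]),*rect(p))
im=grab('wrist','w6.png');T=Twrist(im);P=cloud(im,T);m=(P[...,2]>66)&(P[...,2]<74)&(np.hypot(P[...,0]-549,P[...,1]-20)<40)
c,r=cv2.minEnclosingCircle(np.ascontiguousarray(P[m][:,:2],dtype=np.float32));print('puck',c,r)
go(c[0],c[1],75)
E
```

```text
bench 3389 23.366107151508515 [548.3  15.1 149.9  60.1] 1.63
short 2265 45.367889102657045 [545.   48.   50.1  40.9] 0.09
puck 3848 69.31439628244502 [547.4  16.8  55.   54.9] 2.88
slip now 152 23.63567246120988 [ 638.3 -279.4   60.    20.7] 1.367
puck (547.1116943359375, 16.710853576660156) 27.89116859436035
at [549.   18.3 151.1] yaw 1.36 t 10.1 w 85.2 shift [-0.0065 -0.0052  0.2537] turn [0. 0. 0.]
```

>>> step_arm(
  plan=[
    {"dx": -0.004,"dy": -0.003,"dz": 0.13,"ax": 0,"ay": 0,"az": 0,"gripper": 1},
    {"dx": 0,"dy": 0,"dz": 0.124,"ax": 0,"ay": 0,"az": 0,"gripper": 1},
    {"dx": 0,"dy": 0,"dz": 0,"ax": 0,"ay": 0,"az": 0,"gripper": 1},
    {"dx": 0,"dy": 0,"dz": 0,"ax": 0,"ay": 0,"az": 0,"gripper": 0.5},
    {"dx": 0,"dy": 0,"dz": 0,"ax": 0,"ay": 0,"az": 0,"gripper": 0.5},
    {"dx": 0,"dy": 0,"dz": 0,"ax": 0,"ay": 0,"az": 0,"gripper": 0.5},
    {"dx": 0,"dy": 0,"dz": 0,"ax": 0,"ay": 0,"az": 0,"gripper": 0.5},
  ],
)

```text
clock: 10.98
eef_pos: [548.6, 18.7, 76.5]
tool_rot: [3.138, -0.001, 1.362]
force: [-1.0, -0.7, 6.2]
width: 53.4
gripper_force: 63.1
```

>>> step_arm(
  plan=[
    {"dx": 0,"dy": 0,"dz": -0.03,"ax": 0,"ay": 0,"az": 0,"gripper": 0.5},
    {"dx": 0,"dy": 0,"dz": -0.13,"ax": 0,"ay": 0,"az": 0,"gripper": 0.5},
    {"dx": 0,"dy": 0,"dz": 0,"ax": 0,"ay": 0,"az": 0,"gripper": 0.5},
  ],
)

```text
clock: 11.35
eef_pos: [549.6, 19.2, 125.7]
tool_rot: [3.135, -0.002, 1.362]
force: [0.4, -1.3, -0.9]
width: 53.3
gripper_force: 63.6
```

```bash
python3 - <<'E'
from h import *
im=grab('wrist','w7.png');T=Twrist(im);P=cloud(im,T)
m=(P[...,2]>80)&(P[...,2]<130)&(np.hypot(P[...,0]-548,P[...,1]-17)<26);print(np.percentile(P[m][:,2],[5,50,95]),m.sum())
c,r=cv2.minEnclosingCircle(np.ascontiguousarray(P[m][:,:2],dtype=np.float32));print(c,r)
for n,lo,hi in (('bench',19,29),('short',41,51)):
    mm=((P[...,2]>lo)&(P[...,2]<hi)&(abs(P[...,0]-550)<60)&(abs(P[...,1]-18)<110))
    p=P[mm];print(n,*rect(p))
go(637,298,120)
E
```

```text
[117.52343306 118.47545275 119.47858142] 7237
(548.0007934570312, 17.001832962036133) 25.997604370117188
bench [546.5  44.   91.8  59.8] 1.629
short [545.7  40.2  56.7  50.1] 1.664
at [548.4  19.4 124.2] yaw 1.363 t 11.4 w 53.4 shift [0.9697 0.0969 0.0155] turn [0. 0. 0.]
```

View pics/w7.png

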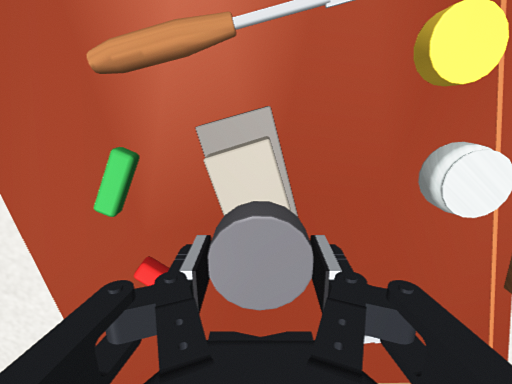

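The puck is held level at (260,255), and the short and bench stones have not moved. Next stop is the puck holder.

>>> step_arm(
  plan=[
    {"dx": 0.07,"dy": 0.012,"dz": 0,"ax": 0,"ay": 0,"az": 0,"gripper": 0.5},
    {"dx": 0.14,"dy": 0.012,"dz": 0,"ax": 0,"ay": 0,"az": 0,"gripper": 0.5},
    {"dx": 0.14,"dy": 0.012,"dz": 0,"ax": 0,"ay": 0,"az": 0,"gripper": 0.5},
    {"dx": 0.14,"dy": 0.012,"dz": 0,"ax": 0,"ay": 0,"az": 0,"gripper": 0.5},
    {"dx": 0.14,"dy": 0.012,"dz": 0,"ax": 0,"ay": 0,"az": 0,"gripper": 0.5},
    {"dx": 0.14,"dy": 0.012,"dz": 0,"ax": 0,"ay": 0,"az": 0,"gripper": 0.5},
    {"dx": 0.14,"dy": 0.012,"dz": 0,"ax": 0,"ay": 0,"az": 0,"gripper": 0.5},
    {"dx": 0.064,"dy": 0.012,"dz": 0,"ax": 0,"ay": 0,"az": 0,"gripper": 0.5},
    {"dx": 0,"dy": 0,"dz": 0,"ax": 0,"ay": 0,"az": 0,"gripper": 0.5},
    {"dx": 0,"dy": 0,"dz": 0,"ax": 0,"ay": 0,"az": 0,"gripper": 0.5},
  ],
)

```text
clock: 12.65
eef_pos: [635.2, 298.1, 121.5]
tool_rot: [-3.14, 0.002, 1.362]
force: [0.3, 0.5, -1.3]
width: 53.3
gripper_force: 63.5
```

```bash
python3 hold.py w8.png 637 298 75; python3 - <<'E'
from h import *
im=grab('wrist','w8.png');T=Twrist(im);P=cloud(im,T)
m=(P[...,2]>107)&(P[...,2]<127)&(np.hypot(P[...,0]-637,P[...,1]-298)<32);print('top',np.median(P[m][:,2]),*rect(P[m]))
go(637,299,37)
E
```

```text
4188 9.331504139128228 [637.3 299.6  96.3  87. ] 2.89
top 114.63434284286902 [634.3 296.   59.6  55.8] 2.76
at [635.7 297.4 122.2] yaw 1.36 t 12.75 w 53.2 shift [0.0064 0.0032 0.2841] turn [0. 0. 0.]
```

View pics/w8.png

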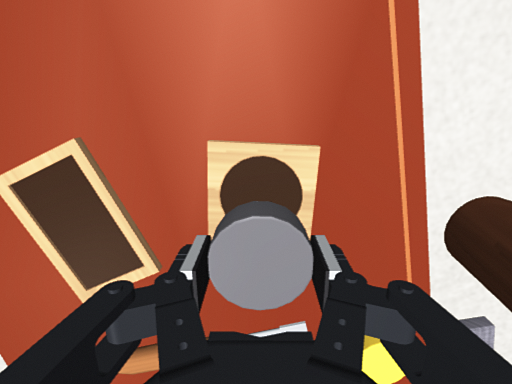

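The puck at (260,260) is centred on its recess, which sits at (261,190) farther down. I'll lower it.

>>> step_arm(
  plan=[
    {"dx": 0.007,"dy": 0.006,"dz": 0.1,"ax": 0,"ay": 0,"az": 0,"gripper": 0.5},
    {"dx": 0,"dy": 0,"dz": 0.1,"ax": 0,"ay": 0,"az": 0,"gripper": 0.5},
    {"dx": 0,"dy": 0,"dz": 0.055,"ax": 0,"ay": 0,"az": 0,"gripper": 0.5},
    {"dx": 0,"dy": 0,"dz": 0.012,"ax": 0,"ay": 0,"az": 0,"gripper": 0.5},
    {"dx": 0,"dy": 0,"dz": 0.007,"ax": 0,"ay": 0,"az": 0,"gripper": 0.5},
    {"dx": 0,"dy": 0,"dz": 0.004,"ax": 0,"ay": 0,"az": 0,"gripper": 0.5},
    {"dx": 0,"dy": 0,"dz": 0,"ax": 0,"ay": 0,"az": 0,"gripper": 0.5},
  ],
)

```text
clock: 13.62
eef_pos: [638.6, 301.0, 39.8]
tool_rot: [3.141, -0.001, 1.362]
force: [-0.1, 0.4, -1.4]
width: 53.3
gripper_force: 63.5
```

>>> step_arm(
  plan=[
    {"dx": -0.002,"dy": -0.002,"dz": 0.005,"ax": 0,"ay": 0,"az": 0,"gripper": 0.5},
    {"dx": 0,"dy": 0,"dz": 0.004,"ax": 0,"ay": 0,"az": 0,"gripper": 0.5},
    {"dx": 0,"dy": 0,"dz": 0,"ax": 0,"ay": 0,"az": 0,"gripper": 0.5},
  ],
)

```text
clock: 14.0
eef_pos: [637.5, 300.3, 36.7]
tool_rot: [-3.141, -0.0, 1.362]
force: [-1.4, 0.1, 2.1]
width: 53.3
gripper_force: 63.8
```

>>> step_arm(
  plan=[
    {"dx": 0,"dy": 0,"dz": 0,"ax": 0,"ay": 0,"az": 0,"gripper": 0.8},
    {"dx": 0,"dy": 0,"dz": 0,"ax": 0,"ay": 0,"az": 0,"gripper": 0.8},
    {"dx": 0,"dy": 0,"dz": -0.05,"ax": 0,"ay": 0,"az": 0,"gripper": 0.8},
    {"dx": 0,"dy": 0,"dz": -0.15,"ax": 0,"ay": 0,"az": 0,"gripper": 1},
    {"dx": 0,"dy": 0,"dz": -0.18,"ax": 0,"ay": 0,"az": 0,"gripper": 1},
    {"dx": -0.163,"dy": -0.016,"dz": 0,"ax": 0,"ay": 0,"az": 0,"gripper": 1},
    {"dx": -0.163,"dy": -0.016,"dz": 0,"ax": 0,"ay": 0,"az": 0,"gripper": 1},
    {"dx": -0.163,"dy": -0.016,"dz": 0,"ax": 0,"ay": 0,"az": 0,"gripper": 1},
    {"dx": -0.163,"dy": -0.016,"dz": 0,"ax": 0,"ay": 0,"az": 0,"gripper": 1},
    {"dx": -0.163,"dy": -0.016,"dz": 0,"ax": 0,"ay": 0,"az": 0,"gripper": 1},
    {"dx": -0.162,"dy": -0.015,"dz": 0,"ax": 0,"ay": 0,"az": 0,"gripper": 1},
    {"dx": 0,"dy": 0,"dz": 0,"ax": 0,"ay": 0,"az": -0.096,"gripper": 1},
    {"dx": 0,"dy": 0,"dz": 0,"ax": 0,"ay": 0,"az": -0.096,"gripper": 1},
    {"dx": 0,"dy": 0,"dz": 0,"ax": 0,"ay": 0,"az": 0,"gripper": 1},
    {"dx": 0,"dy": 0,"dz": 0,"ax": 0,"ay": 0,"az": 0,"gripper": 1},
  ],
)

```text
clock: 15.88
eef_pos: [549.2, 19.4, 150.9]
tool_rot: [3.141, -0.0, 1.661]
force: [-0.9, -0.2, -0.1]
width: 85.3
gripper_force: 0.0
```

```bash
python3 stk.py w9.png; python3 - <<'E'
from h import *
im=grab('top','top2.png');T=im['T'];P=cloud(im,T)
m=(P[...,2]>25)&(P[...,2]<36)&(np.hypot(P[...,0]-637,P[...,1]-298)<50); p=P[m]
print('puck now',len(p),np.median(p[:,2]),*rect(p))
go(548.5,19,56,1.662)
E
```

```text
bench 3389 23.305721682778227 [548.2  15.  150.2  60.1] 1.63
short 6671 45.33292095274271 [547.8  18.6  99.8  50.2] 1.662
puck now 320 29.70771142978822 [639.5 298.3  54.4  52.3] 1.611
at [549.   19.6 150.6] yaw 1.663 t 15.975 w 85.1 shift [-0.0016 -0.002   0.3154] turn [0.0002 0.0001 0.0003]
```

>>> step_arm(
  plan=[
    {"dx": -0.002,"dy": -0.002,"dz": 0.15,"ax": 0,"ay": 0,"az": 0,"gripper": 1},
    {"dx": 0,"dy": 0,"dz": 0.13,"ax": 0,"ay": 0,"az": 0,"gripper": 1},
    {"dx": 0,"dy": 0,"dz": 0.047,"ax": 0,"ay": 0,"az": 0,"gripper": 1},
    {"dx": 0,"dy": 0,"dz": 0,"ax": 0,"ay": 0,"az": 0,"gripper": 1},
    {"dx": 0,"dy": 0,"dz": 0,"ax": 0,"ay": 0,"az": 0,"gripper": 0.4},
    {"dx": 0,"dy": 0,"dz": 0,"ax": 0,"ay": 0,"az": 0,"gripper": 0.4},
    {"dx": 0,"dy": 0,"dz": 0,"ax": 0,"ay": 0,"az": 0,"gripper": 0.4},
    {"dx": 0,"dy": 0,"dz": 0,"ax": 0,"ay": 0,"az": 0,"gripper": 0.4},
  ],
)

```text
clock: 16.98
eef_pos: [549.1, 18.8, 53.9]
tool_rot: [3.14, -0.0, 1.664]
force: [-1.5, 0.0, 6.4]
width: 48.2
gripper_force: 62.4
```

>>> step_arm(
  plan=[
    {"dx": 0,"dy": 0,"dz": -0.03,"ax": 0,"ay": 0,"az": 0,"gripper": 0.4},
    {"dx": 0,"dy": 0,"dz": -0.1,"ax": 0,"ay": 0,"az": 0,"gripper": 0.4},
    {"dx": 0,"dy": 0,"dz": -0.12,"ax": 0,"ay": 0,"az": 0,"gripper": 0.4},
    {"dx": 0,"dy": 0,"dz": 0,"ax": 0,"ay": 0,"az": 0,"gripper": 0.4},
  ],
)

```text
clock: 17.48
eef_pos: [550.4, 18.8, 130.2]
tool_rot: [3.136, 0.0, 1.664]
force: [0.5, 0.7, -2.9]
width: 48.4
gripper_force: 62.9
```

```bash
python3 - <<'E'
from h import *
im=grab('wrist','w10.png');T=Twrist(im);P=cloud(im,im['T_tool_cam'])
m=(P[...,2]>-10)&(P[...,2]<25)&(abs(P[...,0])<60)&(abs(P[...,1])<26);m[300:]=0
print(*rect(P[m]),[ (round(a),np.median(P[m&(abs(P[...,0]-a)<4)][:,2]).round(1)) for a in (40,20,0)])
go(472,302.5,130,1.785)
E
```

```text
[12.7 -0.  75.3 51.9] 0.006 [(40, np.float64(8.6)), (20, np.float64(8.6)), (0, np.float64(8.5))]
at [549.1  19.  128.7] yaw 1.664 t 17.525 w 48.7 shift [ 0.965  -0.168  -0.0048] turn [ 0.0018  0.     -0.077 ]
```

View pics/w10.png

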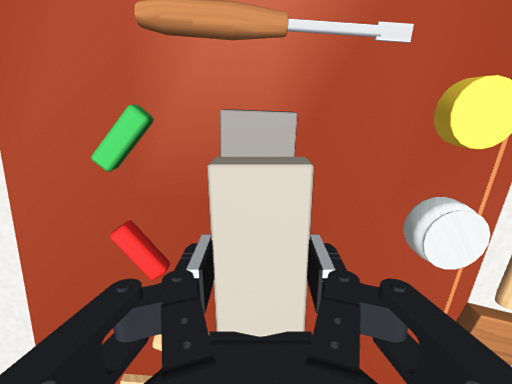

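The short stone is held level at (260,245). I'll carry it to the short holder.

>>> step_arm(
  plan=[
    {"dx": 0.065,"dy": -0.01,"dz": 0,"ax": 0,"ay": 0,"az": 0,"gripper": 0.4},
    {"dx": 0.14,"dy": -0.025,"dz": 0,"ax": 0,"ay": 0,"az": 0,"gripper": 0.4},
    {"dx": 0.14,"dy": -0.025,"dz": 0,"ax": 0,"ay": 0,"az": 0,"gripper": 0.4},
    {"dx": 0.14,"dy": -0.025,"dz": 0,"ax": 0,"ay": 0,"az": 0,"gripper": 0.4},
    {"dx": 0.14,"dy": -0.025,"dz": 0,"ax": 0,"ay": 0,"az": 0,"gripper": 0.4},
    {"dx": 0.14,"dy": -0.025,"dz": 0,"ax": 0,"ay": 0,"az": 0,"gripper": 0.4},
    {"dx": 0.14,"dy": -0.025,"dz": 0,"ax": 0,"ay": 0,"az": 0,"gripper": 0.4},
    {"dx": 0.06,"dy": -0.008,"dz": 0,"ax": 0,"ay": 0,"az": 0,"gripper": 0.4},
    {"dx": 0,"dy": 0,"dz": 0,"ax": 0,"ay": 0,"az": -0.077,"gripper": 0.4},
    {"dx": 0,"dy": 0,"dz": 0,"ax": 0,"ay": 0,"az": 0,"gripper": 0.4},
    {"dx": 0,"dy": 0,"dz": 0,"ax": 0,"ay": 0,"az": 0,"gripper": 0.4},
  ],
)

```text
clock: 18.9
eef_pos: [471.5, 301.1, 127.0]
tool_rot: [-3.141, 0.001, 1.781]
force: [0.4, -0.4, -2.2]
width: 48.3
gripper_force: 62.8
```

```bash
python3 hold.py w11.png 472 302 90; python3 -c "
from h import *
go(472,302.5,36.5,1.785)"
```

```text
2230 9.350479037702456 [460.5 348.6  90.3  41.6] 0.219
at [471.5 301.3 127.1] yaw 1.782 t 18.95 w 48.3 shift [0.0038 0.0026 0.3019] turn [-0.0004  0.0004 -0.0021]
```

View pics/w11.png

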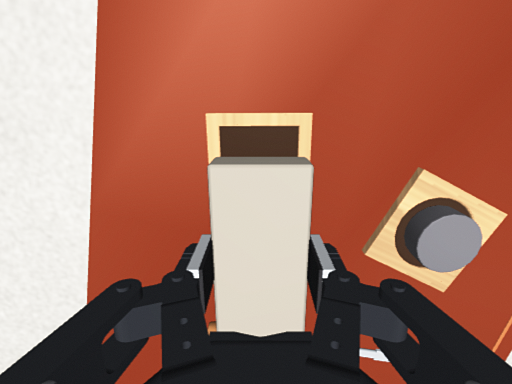

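The stone lines up with the frame (206–312, stone centre at 260). In the same view the puck lies flat in its holder at (445,240). I'll lower the short stone.

>>> step_arm(
  plan=[
    {"dx": 0.003,"dy": 0.002,"dz": 0.11,"ax": 0,"ay": 0,"az": 0,"gripper": 0.4},
    {"dx": 0,"dy": 0,"dz": 0.11,"ax": 0,"ay": 0,"az": 0,"gripper": 0.4},
    {"dx": 0,"dy": 0,"dz": 0.055,"ax": 0,"ay": 0,"az": 0,"gripper": 0.4},
    {"dx": 0,"dy": 0,"dz": 0.014,"ax": 0,"ay": 0,"az": 0,"gripper": 0.4},
    {"dx": 0,"dy": 0,"dz": 0.007,"ax": 0,"ay": 0,"az": 0,"gripper": 0.4},
    {"dx": 0,"dy": 0,"dz": 0,"ax": 0,"ay": 0,"az": 0,"gripper": 0.4},
    {"dx": 0,"dy": 0,"dz": 0,"ax": 0,"ay": 0,"az": 0,"gripper": 0.4},
  ],
)

```text
clock: 19.82
eef_pos: [472.1, 303.7, 39.3]
tool_rot: [3.14, -0.001, 1.785]
force: [0.9, -0.4, -2.4]
width: 48.3
gripper_force: 62.7
```

>>> step_arm(
  plan=[
    {"dx": 0,"dy": 0,"dz": 0.006,"ax": 0,"ay": 0,"az": 0,"gripper": 0.4},
    {"dx": 0,"dy": 0,"dz": 0.004,"ax": 0,"ay": 0,"az": 0,"gripper": 0.4},
    {"dx": 0,"dy": 0,"dz": 0,"ax": 0,"ay": 0,"az": 0,"gripper": 0.4},
  ],
)

```text
clock: 20.2
eef_pos: [471.7, 303.5, 35.9]
tool_rot: [3.141, -0.0, 1.785]
force: [-1.1, 0.2, 3.4]
width: 48.0
gripper_force: 63.4
```

>>> step_arm(
  plan=[
    {"dx": 0,"dy": 0,"dz": 0,"ax": 0,"ay": 0,"az": 0,"gripper": 0.75},
    {"dx": 0,"dy": 0,"dz": 0,"ax": 0,"ay": 0,"az": 0,"gripper": 0.75},
    {"dx": 0,"dy": 0,"dz": -0.05,"ax": 0,"ay": 0,"az": 0,"gripper": 0.75},
    {"dx": 0,"dy": 0,"dz": -0.15,"ax": 0,"ay": 0,"az": 0,"gripper": 1},
    {"dx": 0,"dy": 0,"dz": -0.18,"ax": 0,"ay": 0,"az": 0,"gripper": 1},
    {"dx": -0.166,"dy": 0.008,"dz": 0,"ax": 0,"ay": 0,"az": 0,"gripper": 1},
    {"dx": -0.166,"dy": 0.008,"dz": 0,"ax": 0,"ay": 0,"az": 0,"gripper": 1},
    {"dx": -0.166,"dy": 0.008,"dz": 0,"ax": 0,"ay": 0,"az": 0,"gripper": 1},
    {"dx": -0.166,"dy": 0.008,"dz": 0,"ax": 0,"ay": 0,"az": 0,"gripper": 1},
    {"dx": -0.166,"dy": 0.008,"dz": 0,"ax": 0,"ay": 0,"az": 0,"gripper": 1},
    {"dx": -0.163,"dy": 0.006,"dz": 0,"ax": 0,"ay": 0,"az": 0,"gripper": 1},
    {"dx": 0,"dy": 0,"dz": 0,"ax": 0,"ay": 0,"az": 0.099,"gripper": 1},
    {"dx": 0,"dy": 0,"dz": 0,"ax": 0,"ay": 0,"az": 0,"gripper": 1},
    {"dx": 0,"dy": 0,"dz": 0,"ax": 0,"ay": 0,"az": 0,"gripper": 1},
  ],
)

```text
clock: 21.95
eef_pos: [548.4, 16.3, 149.9]
tool_rot: [3.141, -0.001, 1.633]
force: [-0.1, -0.6, 0.9]
width: 85.4
gripper_force: 0.0
```

```bash
python3 stk.py w12.png; python3 - <<'E'
from h import *
im=grab('top','top3.png');T=im['T'];P=cloud(im,T)
m=(P[...,2]>23)&(P[...,2]<34)&(np.hypot(P[...,0]-472,P[...,1]-302)<75); p=P[m]
print('short now',len(p),np.median(p[:,2]),*rect(p))
go(548.6,15.2,33,1.63)
E
```

```text
bench 10356 23.377067469436355 [548.2  14.6 149.9  60.2] 1.63
short now 673 27.537296605246866 [474.8 304.2 101.9  49.9] 1.786
at [548.3  16.3 149.7] yaw 1.633 t 22.05 w 85.3 shift [-0.0039  0.0006  0.389 ] turn [ 0.0001 -0.0003  0.0017]
```

>>> step_arm(
  plan=[
    {"dx": -0.004,"dy": 0,"dz": 0.15,"ax": 0,"ay": 0,"az": 0.002,"gripper": 1},
    {"dx": 0,"dy": 0,"dz": 0.15,"ax": 0,"ay": 0,"az": 0,"gripper": 1},
    {"dx": 0,"dy": 0,"dz": 0.08,"ax": 0,"ay": 0,"az": 0,"gripper": 1},
    {"dx": 0,"dy": 0,"dz": 0.024,"ax": 0,"ay": 0,"az": 0,"gripper": 1},
    {"dx": 0,"dy": 0,"dz": 0,"ax": 0,"ay": 0,"az": 0,"gripper": 1},
    {"dx": 0,"dy": 0,"dz": 0,"ax": 0,"ay": 0,"az": 0,"gripper": 0.5},
    {"dx": 0,"dy": 0,"dz": 0,"ax": 0,"ay": 0,"az": 0,"gripper": 0.5},
    {"dx": 0,"dy": 0,"dz": 0,"ax": 0,"ay": 0,"az": 0,"gripper": 0.5},
    {"dx": 0,"dy": 0,"dz": 0,"ax": 0,"ay": 0,"az": 0,"gripper": 0.5},
  ],
)

```text
clock: 23.18
eef_pos: [549.0, 14.1, 29.8]
tool_rot: [3.14, -0.0, 1.626]
force: [-1.5, 0.1, 5.2]
width: 58.3
gripper_force: 64.4
```

>>> step_arm(
  plan=[
    {"dx": 0,"dy": 0,"dz": -0.03,"ax": 0,"ay": 0,"az": 0,"gripper": 0.5},
    {"dx": 0,"dy": 0,"dz": -0.1,"ax": 0,"ay": 0,"az": 0,"gripper": 0.5},
    {"dx": 0,"dy": 0,"dz": -0.14,"ax": 0,"ay": 0,"az": 0,"gripper": 0.5},
    {"dx": 0,"dy": 0,"dz": 0,"ax": 0,"ay": 0,"az": 0,"gripper": 0.5},
  ],
)

```text
clock: 23.68
eef_pos: [550.7, 13.9, 112.4]
tool_rot: [3.135, 0.0, 1.626]
force: [0.7, 0.4, -4.3]
width: 58.5
gripper_force: 66.3
```

```bash
python3 - <<'E'
from h import *
im=grab('wrist','w13.png');P=cloud(im,im['T_tool_cam'])
m=(P[...,2]>-10)&(P[...,2]<25)&(abs(P[...,0])<85)&(abs(P[...,1])<28);m[300:]=0
print(*rect(P[m]),[ (round(a),np.median(P[m&(abs(P[...,0]-a)<4)][:,2]).round(1)) for a in (60,40,20,0)],P[m][:,0].max())
go(464.8,-306,115,1.559)
E
```

```text
[26.3 -0.  99.1 56. ] 0.0 [(60, np.float64(6.4)), (40, np.float64(6.5)), (20, np.float64(6.5)), (0, np.float64(6.5))] 75.86019091741693
at [549.3  14.2 110.7] yaw 1.627 t 23.725 w 58.4 shift [-1.05   -0.3407 -0.0155] turn [ 0.002  -0.0001  0.043 ]
```

The bench stone is held level and centred. I'll carry it to its holder.

>>> step_arm(
  plan=[
    {"dx": -0.07,"dy": -0.023,"dz": 0,"ax": 0,"ay": 0,"az": 0,"gripper": 0.5},
    {"dx": -0.13,"dy": -0.042,"dz": 0,"ax": 0,"ay": 0,"az": 0,"gripper": 0.5},
    {"dx": -0.13,"dy": -0.042,"dz": 0,"ax": 0,"ay": 0,"az": 0,"gripper": 0.5},
    {"dx": -0.13,"dy": -0.042,"dz": 0,"ax": 0,"ay": 0,"az": 0,"gripper": 0.5},
    {"dx": -0.13,"dy": -0.042,"dz": 0,"ax": 0,"ay": 0,"az": 0,"gripper": 0.5},
    {"dx": -0.13,"dy": -0.042,"dz": 0,"ax": 0,"ay": 0,"az": 0,"gripper": 0.5},
    {"dx": -0.13,"dy": -0.042,"dz": 0,"ax": 0,"ay": 0,"az": 0,"gripper": 0.5},
    {"dx": -0.13,"dy": -0.042,"dz": 0,"ax": 0,"ay": 0,"az": 0,"gripper": 0.5},
    {"dx": -0.07,"dy": -0.024,"dz": 0,"ax": 0,"ay": 0,"az": 0,"gripper": 0.5},
    {"dx": 0,"dy": 0,"dz": 0,"ax": 0,"ay": 0,"az": 0.043,"gripper": 0.5},
    {"dx": 0,"dy": 0,"dz": 0,"ax": 0,"ay": 0,"az": 0,"gripper": 0.5},
    {"dx": 0,"dy": 0,"dz": 0,"ax": 0,"ay": 0,"az": 0,"gripper": 0.5},
  ],
)

```text
clock: 25.22
eef_pos: [463.5, -305.2, 108.4]
tool_rot: [-3.14, -0.001, 1.561]
force: [0.4, 0.3, -4.0]
width: 58.1
gripper_force: 66.3
```

```bash
python3 hold.py w14.png 465 -306 110; python3 -c "
from h import *
go(464.8,-306,36,1.559)"
```

```text
2182 9.360377457341258 [ 463.7 -221.5  100.5   14.6] 3.133
at [ 463.7 -305.4  108.7] yaw 1.56 t 25.275 w 58.4 shift [-0.0023  0.004   0.2423] turn [-0.0006 -0.0006  0.0009]
```

View pics/w14.png

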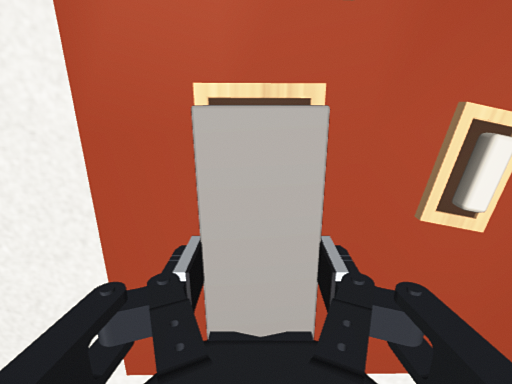

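The stone lies centred over its holder frame (193–326), and the slip stone sits in its recess at (485,172). I'll lower the bench stone.

>>> step_arm(
  plan=[
    {"dx": -0.003,"dy": 0.001,"dz": 0.1,"ax": 0,"ay": 0,"az": 0,"gripper": 0.5},
    {"dx": 0,"dy": 0,"dz": 0.09,"ax": 0,"ay": 0,"az": 0,"gripper": 0.5},
    {"dx": 0,"dy": 0,"dz": 0.035,"ax": 0,"ay": 0,"az": 0,"gripper": 0.5},
    {"dx": 0,"dy": 0,"dz": 0.007,"ax": 0,"ay": 0,"az": 0,"gripper": 0.5},
    {"dx": 0,"dy": 0,"dz": 0,"ax": 0,"ay": 0,"az": 0,"gripper": 0.5},
    {"dx": 0,"dy": 0,"dz": 0,"ax": 0,"ay": 0,"az": 0,"gripper": 0.5},
  ],
)

```text
clock: 26.02
eef_pos: [464.7, -307.5, 40.6]
tool_rot: [3.14, 0.001, 1.559]
force: [0.1, 0.5, -4.1]
width: 58.4
gripper_force: 66.2
```

>>> step_arm(
  plan=[
    {"dx": 0,"dy": 0,"dz": 0.009,"ax": 0,"ay": 0,"az": 0,"gripper": 0.5},
    {"dx": 0,"dy": 0,"dz": 0.005,"ax": 0,"ay": 0,"az": 0,"gripper": 0.5},
    {"dx": 0,"dy": 0,"dz": 0,"ax": 0,"ay": 0,"az": 0,"gripper": 0.5},
  ],
)

```text
clock: 26.4
eef_pos: [464.2, -307.2, 35.8]
tool_rot: [3.141, 0.0, 1.559]
force: [-0.7, 0.9, 0.4]
width: 58.3
gripper_force: 66.8
```

>>> step_arm(
  plan=[
    {"dx": 0,"dy": 0,"dz": 0.001,"ax": 0,"ay": 0,"az": 0,"gripper": 0.5},
    {"dx": 0,"dy": 0,"dz": 0,"ax": 0,"ay": 0,"az": 0,"gripper": 0.85},
    {"dx": 0,"dy": 0,"dz": 0,"ax": 0,"ay": 0,"az": 0,"gripper": 0.85},
    {"dx": 0,"dy": 0,"dz": -0.05,"ax": 0,"ay": 0,"az": 0,"gripper": 0.85},
    {"dx": 0,"dy": 0,"dz": -0.15,"ax": 0,"ay": 0,"az": 0,"gripper": 1},
    {"dx": 0,"dy": 0,"dz": -0.18,"ax": 0,"ay": 0,"az": 0,"gripper": 1},
    {"dx": 0.16,"dy": 0,"dz": -0.1,"ax": 0,"ay": 0,"az": 0,"gripper": 1},
    {"dx": 0.18,"dy": 0,"dz": 0,"ax": 0,"ay": 0,"az": 0,"gripper": 1},
    {"dx": 0.18,"dy": 0,"dz": 0,"ax": 0,"ay": 0,"az": 0,"gripper": 1},
    {"dx": 0.18,"dy": 0,"dz": 0,"ax": 0,"ay": 0,"az": 0,"gripper": 1},
    {"dx": 0.18,"dy": 0,"dz": 0,"ax": 0,"ay": 0,"az": 0,"gripper": 1},
    {"dx": 0,"dy": 0,"dz": 0,"ax": 0,"ay": 0,"az": 0,"gripper": 1},
    {"dx": 0,"dy": 0,"dz": 0,"ax": 0,"ay": 0,"az": 0,"gripper": 1},
  ],
)

```text
clock: 28.02
eef_pos: [467.6, -43.6, 179.9]
tool_rot: [3.14, 0.001, 1.559]
force: [-0.4, -0.4, 0.3]
width: 85.3
gripper_force: 0.0
```

```bash
python3 - <<'E'
from h import *
im=grab('top','top4.png');T=im['T'];P=cloud(im,T)
for n,x,y,L,top in (('bench',464.5,-306,100,30),('short',472,302.5,75,28),('puck',637,298,50,30),('slip',635.3,-280,60,24)):
    m=(abs(P[...,2]-top)<5)&(np.hypot(P[...,0]-x,P[...,1]-y)<L); p=P[m]
    q=p[:,:2]-p[:,:2].mean(0); A=np.c_[q,np.ones(len(q))]; k=np.linalg.lstsq(A,p[:,2],rcond=None)[0]
    print(n,len(p),'top',np.median(p[:,2]).round(1),'tilt',k[:2].round(3),*rect(p))
a=cv2.imread('pics/top4.png');cv2.imwrite('pics/top4c.png',cv2.resize(a[120:300,70:450],None,fx=2,fy=2))
print(ctrl.read_state()['clock'])
E
```

```text
bench 1201 top 29.5 tilt [0.01  0.003] [ 467.7 -303.9  149.7   59.8] 1.558
short 665 top 27.7 tilt [-0.01  -0.002] [474.7 304.2 101.4  49.9] 1.785
puck 316 top 29.5 tilt [-0.004  0.002] [639.4 298.6  54.7  52.2] 1.628
slip 149 top 23.8 tilt [-0.006  0.008] [ 638.2 -279.6   60.3   20.8] 1.36
28.075
```

View pics/top4c.png

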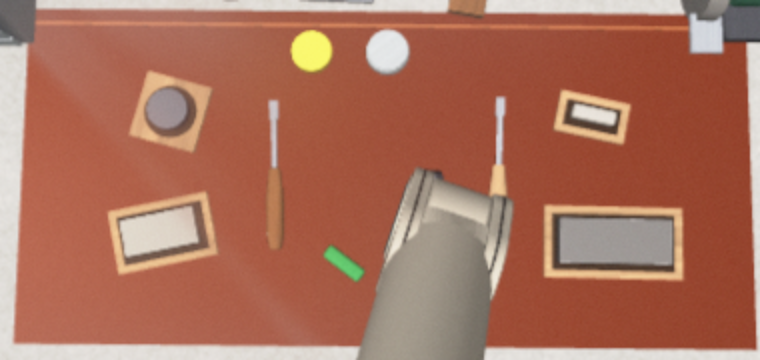

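The final top view shows all four stones flat inside their recesses: slip (593,116), bench (613,242), puck (168,110) and short (160,233). The visible parts of both gouges are where they were, and the arm is clear of everything.

```bash
python3 -c "
from h import *
print(ctrl.finish_job())"
```

```text
the job is handed in; nothing more can be done
None
```

All four stones were set down flat in their matching holders, right way up, with the gouges left alone, and the job was handed in at about 28 s; no verdict came back.

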